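# Park the print shuttle in its notch

### The arm

A 6-joint arm with a two-finger parallel gripper is mounted at the origin on the work surface. World frame = base frame: x ahead of the robot, y to its left, z up, the work surface at z = 0. Lengths are in m, angles in rad, forces in N, time in s.
With the tool pointing down it reaches from about 0.35 to 0.725 m from the base axis. Payload 6 kg.
Tool frame: the origin (TCP) lies at the very end of the fingers, on their centre line; the grasp point (between the pads) lies 19 mm behind it (pinch_z is the distance from the TCP to the grasp point, in m); z points along the fingers, y is the line along which they close (so a half turn about z gives the same grasp; the last joint's range is limited). The gripper opens to 85 mm and grips with 20 to 120 N. Pads are 22 mm wide; open, the fingers measure 114 mm over their backs; the gripper's body (76 mm by 85 mm) begins 54 mm behind the grasp point. The pads swing forward as they close: fully open they stand 13 mm farther back than shut.
Start: joints at [-0.93, 0.04, 0.085, 0, -1.615, -0.334], TCP at [0.181, -0.572, 0.231] pointing down, gripper open.
Joint ranges: [-2.56, 2.56], [-1.29, 2.01], [-1.08, 1.49], [-3.29, 1.98], [-2.81, -0.18], [-2.99, 2.99]. Speed limits (rad/s): [2.57, 2.57, 3.01, 3.14, 3.14, 3.14].

### API

Orientations are given as a unit quaternion [x, y, z, w].
In Python, from station import get_state, read_camera, camera_params, job_done, pinch_z gives the robot as it stands.
- The arm moves only by the tool step_arm, never from a script. Its argument "moves" is a list of rows, each a list of 2 entries, a list of its own where there are three numbers: the shift along the tool's x, y, z each as a share of 20 mm, from -1 to 1, then the turn, a rotation vector about the tool's x, y, z each as a share of 6 degrees, from -1 to 1. In form: [[[x, y, z], [wx, wy, wz]], ...]. A call has exactly 8 rows; each row shifts and turns the commanded pose from where the row before left it, along the tool's axes as they then stand; what a row does not reach is not made up. A row lasts 1/8 s, in which the tool goes at most 62.5 mm and 10.7 degrees, less where a joint would pass 70% of its speed; a pose out of reach is approached as far as the arm can. A call with a number of a shift or a turn outside -1 to 1 is refused whole. A call with a gripper value outside its range is refused whole. "jaw" is the gripper's target within -1 to 1 (shut at 1, half-way at 0, fully open at -1), set as the call begins (left out, the last holds). The fingers move at their own pace and stop on an object; "force" is the grip in N (left out, the last holds). Time passes only in rows, so rows that do not move let the fingers close, or fill a call up. It gives the time, the measured TCP pose, the force, the opening and the grip force at its end, in the units of the state.
- get_state(): the state, without advancing time (a new reading comes with each control period).
- read_camera(name): name is "scene" or "top"; returns (picture, depth): 420x560x3 uint8, red, green, blue; 420x560 float32, m along the optical axis (not along the pixel's ray), 0 where there is no reading.
- camera_params(name): a dict with "mtx" (3x3 intrinsics, pixels), "k1" (the pictures are not rectified: a ray, as slopes to the right and down, at radius r is drawn at 1 + k1 r^2 times it, then the intrinsics apply), "origin" and "attitude" of the camera in the world. Camera axes: x right, y up, looking along -z (the intrinsics and any distortion apply to the point x, -y, -z); pixel columns grow to the right and rows downward; lengths in m; the calibration is good to about 2 mm. A picture is of the moment at which its call begins. camera_params takes no time and is no camera call.
- job_done(): hands the job in; it is judged then, once.
The state is a dict: "time_s": time; "qpos": joint angles; "qd": joint speeds; "effort": joint torques, N m; "position": TCP position; "orientation": TCP orientation; "ft_force": force on the tool from outside, world axes, zero at the start; "wrist_torque": the same for the moment, N m; "gripper_width": finger opening in m; "gripper_force": force on a finger pad.
Only numpy, scipy, OpenCV 4.12 (cv2) and the standard library are available. Lean on these libraries where they do the work, as an engineer would, in place of code of your own. Each camera call takes 0.05 s, during which the arm holds its last target. There are 200 camera calls.

### The job

With the fingertips, gently push the grey shuttle along its aluminium rail, towards the notch block beside the rail, until its side roller climbs the first hump and clicks down into the notch between the two humps; do not push it on past the notch. Push only on the shuttle's body: do not touch or tip the blue printed part riding on it, never lift anything, and leave the spool, jar and scraper alone. Back away at the end.

Things in the scene. Friction and masses are not known exactly. Their poses are not given: they have to be found in the camera images.
- rail: Fixed straight aluminium rail on the bench, 40 mm wide, 460 mm long, top face 32 mm above the bench, with low black feet at its ends. Origin: middle of its underside, on the bench. Its y axis is the sliding direction (the shuttle starts on the -y half and is pushed towards +y); x points to the side on which the notch block stands; z up.
- shuttle (a joint): Travel of the shuttle along the rail's +y, m, 0 to 0.30; at 0 (the start) its centre is 150 mm to the -y side of the rail's middle. It slides against about 1.2 N plus damping. At the first hump the push rises to some 8 to 12 N; past the crest it drops to nothing and the spring draws the shuttle into the notch by itself. Leaving the notch takes 8 to 12 N either way.
- push_face (a point): Centre of the shuttle's flat, upright -y end face, the face to push on: 110 mm wide across the rail, 32 mm high, spanning 33 to 65 mm above the bench; this point is 49 mm above the bench. The grey shuttle is a block 110 mm across the rail x 100 mm along it x 32 mm high. Axes as the rail's.
- plate_mid (a point): Centre of the top of the black build plate on the shuttle (104 x 94 mm), 68 mm above the bench. Axes as the rail's.
- roller_mid (a point): Rest centre of the small steel roller (14 mm in diameter) on the shuttle's +x side, 75 mm from the rail's centre line and level along the rail with the shuttle's centre, under a thin steel pointer; about 31 mm above the bench. The roller is sprung down and rides up as it passes a hump; this point goes with the shuttle, not with the roller's rise.
- notch: Notch block fixed to the bench, 75 mm to the rail's +x side, anywhere along it: dark steel base 40 x 90 x 6 mm, two round aluminium humps, crests 28 mm high, 12 mm before and after the notch. Origin: under the notch's middle, on the bench; axes as the rail's. Parked: roller_mid level along y with this origin. The roller meets the first hump 25 mm before the notch.
- print_mid (a point): Centre of the loose blue printed part on the build plate: foot 44 x 34 x 5 mm with an upright round boss 24 mm in diameter, 20 mm high in all, 45 g. The point is 10 mm above its underside; its z axis is up when it stands. It stands on the half of the plate away from the push face.
- spool_mid (a point): Centre of a small filament spool lying flat on the bench, 150 mm in diameter, 50 mm high; the point is 25 mm above the bench.
- jar_mid (a point): Centre of a small jar, 52 mm in diameter, 70 mm high, standing on the bench; the point is 35 mm above the bench.
- scraper_mid (a point): Middle of a scraper lying on the bench, 280 mm long, blade 65 mm wide, about 20 mm high; the point is on the bench, half-way along it.
Not all that is in view belongs to the job. There is more than one size of the part that bears print_mid; the job needs the middle-sized. Of the things shaped like the notch, the steel one is meant.

How it is judged:
At the end, for the whole second after the job is handed in: The shuttle rests with its roller in the notch (within 3 mm along the rail), and the printed part still stands upright on the build plate (within 50 mm of the plate's centre) (y of roller_mid in the frame of notch between -0.003 and 0.003 m and velocity of joint shuttle between -0.005 and 0.005 m/s and angle between print_mid's own z axis and vertical below 0.1 rad and distance between print_mid and plate_mid below 0.05 m); the robot touches nothing.
It fails at once if the shuttle was pushed past the notch (more than 8 mm beyond it) (y of roller_mid in the frame of notch above 0.008 m).
It fails at once if the shuttle was pushed harder than 30 N (contact force between any of the fingers, the arm and shuttle above 30 N).
It fails at once if the robot touched the printed part (contact force between any of the fingers, the arm and print above 0.5 N).
It fails at once if the printed part was lifted (its centre more than 95 mm above the bench) or tipped (height (world z) of print_mid above 0.095 m or angle between print_mid's own z axis and vertical above 0.35 rad).
It fails at once if the spool, jar or scraper was moved more than 15 mm (distance of any of spool_mid, jar_mid, scraper_mid from where it was at the start of the episode above 0.015 m).
It also fails if it takes over 56 s, if anything falls off the work surface, if the arm or the gripper's body presses on something with over 40 N, if the wrist force passes 120 N, or if a joint passes its speed limit or range.

## Working session

There is one attempt and no reset: what is moved stays moved. The work goes in short steps, Python scripts to look and compute and a tool call to move; the robot and the scene stay as the last step left them, time stands still between calls to the robot, and variables do not carry over. Pictures are saved under pics/ and viewed, at most 10 in all, crops included, and the job is handed in when it is done.

Besides the shell and the picture viewer there is one more tool, called after "Call:" by a JSON object that holds its "fn" and its "kwargs", one argument or row to a line. step_arm: Moves the arm, as the interface text tells. Its arguments: {"type":"object","properties":{"moves":{"type":"array","items":{"type":"array"}},"jaw":{"type":"number"},"force":{"type":"number"}},"required":["moves"]}

```bash
mkdir -p pics; cat > h.py <<'E'
import numpy as np, cv2
from station import *
from scipy.spatial.transform import Rotation as R
def att(p):
    a=np.array(p["attitude"],float)
    return a if a.shape==(3,3) else R.from_quat(a).as_matrix()
def rays(p,uv):
    uv=np.array(uv,float).reshape(-1,1,2)
    n=cv2.undistortPoints(uv,np.array(p["mtx"],float),np.array([p["k1"],0,0,0],float))[:,0]
    return np.c_[n[:,0],-n[:,1],-np.ones(len(n))]@att(p).T
def onplane(p,uv,z):
    d=rays(p,uv);o=np.array(p["origin"]);return o+d*((z-o[2])/d[:,2])[:,None]
def cloud(p,dep):
    h,w=dep.shape;v,u=np.mgrid[:h,:w]
    d=rays(p,np.c_[u.ravel(),v.ravel()]);return (np.array(p["origin"])+d*dep.reshape(-1,1)).reshape(h,w,3)
E
python3 - <<'E'
from h import *
for n in("top","scene"):
    im,d=read_camera(n);p=camera_params(n);print(n,p)
    cv2.imwrite(f"pics/{n}0.png",im[:,:,::-1]);np.savez(f"{n}0.npz",im=im,d=d)
print(get_state())
E
```

```text
top {'mtx': array([[417.56805108,   0.        , 282.21171133],
       [  0.        , 417.56805108, 208.03673543],
       [  0.        ,   0.        ,   1.        ]]), 'k1': -0.03893584952221105, 'origin': array([0.37861308, 0.05366117, 0.99389433]), 'attitude': array([ 0.04157411, -0.04827788, -0.69822194,  0.71304064])}
scene {'mtx': array([[409.14390416,   0.        , 281.04355009],
       [  0.        , 409.14390416, 213.40428477],
       [  0.        ,   0.        ,   1.        ]]), 'k1': -0.04084506483723188, 'origin': array([1.14857861, 0.4211965 , 0.66188385]), 'attitude': array([0.21490822, 0.37550209, 0.79256098, 0.42972053])}
{'time_s': 0.1, 'qpos': array([-9.30288120e-01,  4.07830762e-02,  8.38744280e-02, -4.03217956e-04,
       -1.61547513e+00, -3.33695671e-01]), 'qd': array([ 0.00019477, -0.00185574,  0.00294888,  0.00063865, -0.00129508,
       -0.00186863]), 'effort': array([-4.38094576e-03, -3.69344437e+01,  3.48282015e+01,  6.95162147e+00,
       -4.47657410e-03,  6.54319223e-06]), 'position': array([ 0.181189  , -0.57167754,  0.230342  ]), 'orientation': array([-1.52813968e-01,  9.88254634e-01,  7.95685956e-04, -1.93528011e-04]), 'ft_force': array([-0.42433966,  0.50551607, -0.22654038]), 'wrist_torque': array([ 0.01076471, -0.04919815,  0.07062265]), 'gripper_force': 0.0, 'gripper_width': 0.08526467148228806}
```

View pics/top0.png

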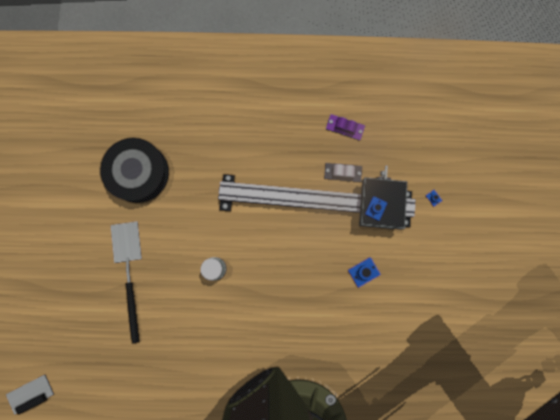

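View pics/scene0.png

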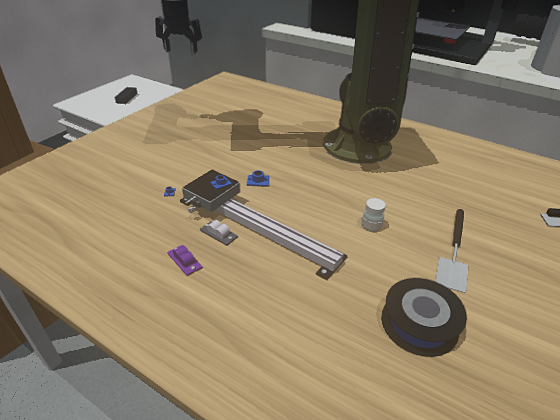

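Top view: the shuttle is at (384,203). There are three blue parts: small on the bench at (434,198), large on the bench at (364,272), and middle-sized on the plate at (376,208), which is the one meant. There are two notch-like blocks: the grey steel one beside the rail at (343,171), which is meant, and a purple decoy at (346,127). Next I'll measure them and confirm in a crop.

```bash
cat > m.py <<'E'
from h import *
import sys
p=camera_params("top");f=np.load("top0.npz");im,d=f["im"],f["d"]
C=cloud(p,d);z=C[...,2]
def rect(m,zz,name):
    m=cv2.morphologyEx(m.astype(np.uint8),cv2.MORPH_OPEN,np.ones((3,3)))
    cs,_=cv2.findContours(m,0,2);c=max(cs,key=cv2.contourArea)
    q=onplane(p,c.reshape(-1,2),zz)[:,:2].astype(np.float32)
    r=cv2.minAreaRect(q*1000);print(name,cv2.contourArea(c),np.round(r[0],1),np.round(r[1],1),round(r[2],2));return r
roi=np.zeros(z.shape,bool);roi[140:260,200:440]=1
pm=roi&(z>.052)&(z<.1);pm[:170]=0
rect(pm,.068,"shuttle")
rect(roi&(z>.024)&(z<.042)&(np.mgrid[:420,:560][0]>178)&(np.mgrid[:420,:560][1]<357),.032,"railvisible")
n=np.zeros(z.shape,bool);n[158:185,318:366]=1
rect(n&(z>.003)&(z<.05),.006,"notch base"); rect(n&(z>.018)&(z<.05),.026,"humps")
hsv=cv2.cvtColor(im,cv2.COLOR_RGB2HSV)
b=(hsv[...,0]>100)&(hsv[...,0]<125)&(hsv[...,1]>150)&(hsv[...,2]>60)
for a in((190,360,225,392),(185,424,210,445),(255,345,290,384)):
    m=np.zeros(z.shape,bool);m[a[0]:a[2],a[1]:a[3]]=1
    rect(m&b,.075 if a[0]==190 else .006,"blue")
c=cv2.resize(im[110:290,315:450],None,fx=4.4,fy=3.3*1,interpolation=cv2.INTER_CUBIC) if 0 else cv2.resize(im[115:260,320:445],None,fx=4,fy=4,interpolation=cv2.INTER_CUBIC)
cv2.imwrite("pics/crop0.png",c[:,:,::-1])
E
python3 m.py
```

```text
shuttle 2022.5 [ 514.5 -182.1] [100.1 112.7] 86.22
railvisible 2237.0 [529.   33.3] [322.1  41.1] 86.05
notch base 531.0 [595.5 -99.7] [89.6 39.8] 86.3
humps 200.0 [595.2 -99. ] [26.8 47.6] 0.21
blue 251.5 [ 500.4 -162.8] [33.5 44.7] 66.78
blue 46.0 [ 537.7 -315.1] [27.5 17.4] 12.65
blue 389.0 [ 357.7 -149. ] [42.5 57.1] 30.23
```

View pics/crop0.png

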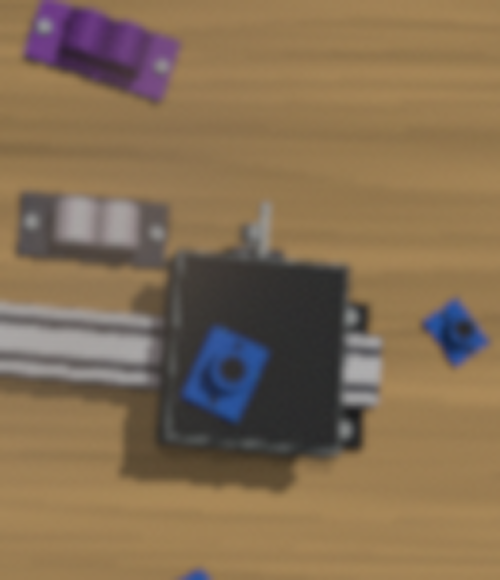

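The crop confirms the identities: the steel notch block is beside the rail with its two crests at about (78,220) and (120,220) in the crop, the pointer and roller are at (262,230), and the middle-sized blue part is on the plate. About 88 mm of travel is needed, with the crest at about 76 mm. Moving in with the jaw shut.

Call:
{"fn": "step_arm", "kwargs": {
  "moves": [
    [[-1, 1, 0], [0, 0, 0.9]],
    [[-1, 1, 0], [0, 0, 0.9]],
    [[-1, 1, 0], [0, 0, 0.9]],
    [[-1, 1, 0], [0, 0, 0.9]],
    [[-1, 1, 0], [0, 0, 0]],
    [[-1, 1, 0], [0, 0, 0]],
    [[-1, 1, 0], [0, 0, 0]],
    [[-1, 1, 0], [0, 0, 0]]
  ],
  "jaw": 1,
  "force": 40
}}

```text
time_s: 1.1
position: [0.3325, -0.4054, 0.2308]
orientation: [0.035, 0.999, 0.0, -0.0]
ft_force: [-0.1, -0.1, 0.2]
gripper_width: -0.0001
gripper_force: 0.0
```

```bash
cat > g.py <<'E'
from h import *
s=get_state();M=R.from_quat(s["orientation"]).as_matrix();P=s["position"]*1000
u=np.array([.0672,.9977,0]);c=np.array([514.5,-182.1,0])
t=c-90*u+[0,0,42]
print("t",s["time_s"],"pos",P.round(1),"tool-delta to prepos /20mm",(M.T@(t-P)/20).round(2),"yaw err deg",np.degrees(np.arctan2(M[1,1],M[0,1]))-86.15,"tilt",M[:,2].round(3))
print("along u from face",((P-c)@u+50).round(1),"lateral",np.round((P-c)@[.9977,-.0672,0],1),"F",s["ft_force"].round(2),"w",s["gripper_width"])
E
python3 g.py
```

```text
t 1.1 pos [ 332.5 -405.4  230.8] tool-delta to prepos /20mm [-8.31  7.27  9.44] yaw err deg -0.16956561943908355 tilt [-0.001  0.001 -1.   ]
along u from face -185.0 lateral -166.5 F [-0.12 -0.06  0.24] w -0.00011366518093623525
```

Call:
{"fn": "step_arm", "kwargs": {
  "moves": [
    [[-1, 0.85, 0.6], [0, 0, 0]],
    [[-1, 0.85, 0.6], [0, 0, 0]],
    [[-1, 0.85, 0.6], [0, 0, 0]],
    [[-1, 0.85, 0.6], [0, 0, 0]],
    [[-1, 0.85, 0.6], [0, 0, 0]],
    [[-1, 0.85, 0.6], [0, 0, 0]],
    [[-0.8, 0.7, 0.6], [0, 0, 0]],
    [[0, 0, 0.6], [0, 0, 0]]
  ]
}}

```text
time_s: 2.1
position: [0.4764, -0.2992, 0.1341]
orientation: [0.034, 0.999, 0.0, -0.0]
ft_force: [0.4, -0.9, 0.1]
gripper_width: -0.0002
gripper_force: 0.0
```

```bash
python3 g.py
```

```text
t 2.1 pos [ 476.4 -299.2  134.1] tool-delta to prepos /20mm [-1.51  1.47  4.61] yaw err deg -0.08668489093676612 tilt [-0.001  0.    -1.   ]
along u from face -69.3 lateral -30.1 F [ 0.42 -0.93  0.06] w -0.00016770408332691868
```

Call:
{"fn": "step_arm", "kwargs": {
  "moves": [
    [[-0.5, 0.4, 0.9], [0, 0, 0]],
    [[-0.5, 0.4, 0.9], [0, 0, 0]],
    [[-0.5, 0.4, 0.9], [0, 0, 0]],
    [[0, 0, 0.9], [0, 0, 0]],
    [[0, 0, 0.6], [0, 0, 0]],
    [[0, 0, 0.2], [0, 0, 0]],
    [[0, 0, 0], [0, 0, 0]],
    [[0, 0, 0], [0, 0, 0]]
  ]
}}

```text
time_s: 3.1
position: [0.5078, -0.2785, 0.0482]
orientation: [0.035, 0.999, -0.0, 0.001]
ft_force: [-0.8, 0.0, -0.0]
gripper_width: -0.0002
gripper_force: 0.0
```

```bash
python3 g.py
```

```text
t 3.1 pos [ 507.8 -278.5   48.2] tool-delta to prepos /20mm [-0.01  0.33  0.31] yaw err deg -0.182075713540101 tilt [ 0.001 -0.    -1.   ]
along u from face -46.6 lateral -0.3 F [-0.8   0.04 -0.  ] w -0.0001712335561175135
```

Call:
{"fn": "step_arm", "kwargs": {
  "moves": [
    [[0, 0.2, 0.25], [0, 0, 0]],
    [[0, 0.2, 0], [0, 0, 0]],
    [[0, 0.2, 0], [0, 0, 0]],
    [[0, 0.2, 0], [0, 0, 0]],
    [[0, 0.2, 0], [0, 0, 0]],
    [[0, 0.2, 0], [0, 0, 0]],
    [[0, 0, 0], [0, 0, 0]],
    [[0, 0, 0], [0, 0, 0]]
  ]
}}

```text
time_s: 4.1
position: [0.5091, -0.2543, 0.0423]
orientation: [0.035, 0.999, 0.0, 0.0]
ft_force: [-0.6, -0.2, -0.4]
gripper_width: -0.0003
gripper_force: 0.0
```

Call:
{"fn": "step_arm", "kwargs": {
  "moves": [
    [[0, 0.1, 0], [0, 0, 0]],
    [[0, 0.1, 0], [0, 0, 0]],
    [[0, 0.1, 0], [0, 0, 0]],
    [[0, 0.1, 0], [0, 0, 0]],
    [[0, 0.1, 0], [0, 0, 0]],
    [[0, 0.1, 0], [0, 0, 0]],
    [[0, 0.1, 0], [0, 0, 0]],
    [[0, 0.1, 0], [0, 0, 0]]
  ]
}}

```text
time_s: 5.1
position: [0.5102, -0.2382, 0.0423]
orientation: [0.035, 0.999, 0.0, -0.0]
ft_force: [0.3, -2.1, -0.0]
gripper_width: 0.0001
gripper_force: 0.8
```

```bash
python3 g.py; cat > l.py <<'E'
from h import *
import sys
n=sys.argv[1]
for k in("top","scene"):
    im,d=read_camera(k);np.savez(f"{k}{n}.npz",im=im,d=d)
    if k=="scene": cv2.imwrite(f"pics/s{n}.png",cv2.resize(im[130:280,150:360],None,fx=3.6,fy=3.6,interpolation=cv2.INTER_CUBIC)[:,:,::-1])
    else:
        cv2.imwrite(f"pics/t{n}.png",cv2.resize(im[130:260,290:450],None,fx=4,fy=4,interpolation=cv2.INTER_CUBIC)[:,:,::-1])
        p=camera_params(k);z=cloud(p,d)[...,2]
        # front (+y) edge of the shuttle, from its left image boundary
        b=(im.max(2)<75)&(z>.05)&(z<.085)
        q=[onplane(p,[[np.flatnonzero(b[v])[0]-.5,v]],.068)[0] for v in range(186,222) if b[v,250:450].sum()>10]
        q=np.array(q)*1000;s=q[:,:2]@[.0672,.9977]
        print("front edge s",np.median(s).round(1),"centre",np.median(s).round(1)-50,"target -59.4")
E
python3 l.py 1
```

```text
t 5.1 pos [ 510.2 -238.2   42.3] tool-delta to prepos /20mm [-0.03 -1.69  0.01] yaw err deg -0.1730258478374651 tilt [-0.  0. -1.]
along u from face -6.2 lateral -0.5 F [ 0.28 -2.07 -0.01] w 6.398751482830336e-05
front edge s -136.7 centre -186.7 target -59.4
```

View pics/s1.png

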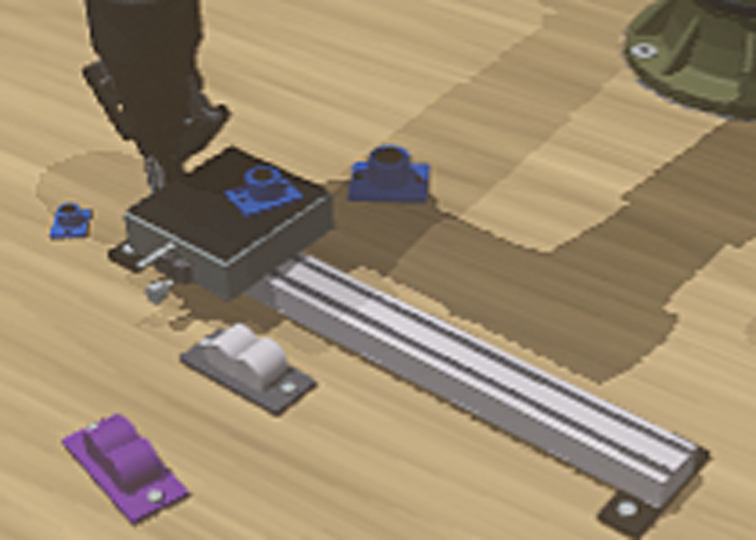

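The tip is in contact at about 2 N with the shuttle on the push. The parts all look undisturbed: roller at (157,290) and first crest at (238,340) in the crop. Pushing on gently.

Call:
{"fn": "step_arm", "kwargs": {
  "moves": [
    [[0, 0.15, 0], [0, 0, 0]],
    [[0, 0.2, 0], [0, 0, 0]],
    [[0, 0.25, 0], [0, 0, 0]],
    [[0, 0.25, 0], [0, 0, 0]],
    [[0, 0.25, 0], [0, 0, 0]],
    [[0, 0.2, 0], [0, 0, 0]],
    [[0, 0.15, 0], [0, 0, 0]],
    [[0, 0.1, 0], [0, 0, 0]]
  ]
}}

```text
time_s: 6.2
position: [0.5124, -0.2071, 0.0423]
orientation: [0.035, 0.999, 0.0, -0.0]
ft_force: [-1.0, -0.6, 0.1]
gripper_width: -0.0001
gripper_force: 0.8
```

```bash
python3 g.py; python3 l.py 2; python3 - <<'E'
import cv2
a=cv2.imread("pics/t2.png");b=cv2.imread("pics/s2.png")[100:400,0:500]
import numpy as np
h=a.shape[0]//1
b=cv2.resize(b,(640,384))[:, :];a=cv2.resize(a[60:460],(640,400)) 
cv2.imwrite("pics/c2.png",cv2.resize(np.vstack([a,b]),(490,600)))
E
```

```text
t 6.2 pos [ 512.4 -207.1   42.3] tool-delta to prepos /20mm [-0.03 -3.25  0.01] yaw err deg -0.16134332294106457 tilt [-0.  0. -1.]
along u from face 25.0 lateral -0.4 F [-0.96 -0.58  0.07] w -8.640133980060844e-05
front edge s -102.9 centre -152.9 target -59.4
```

View pics/c2.png

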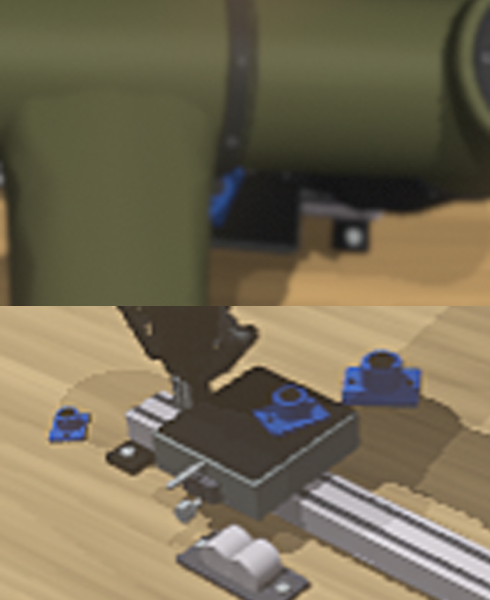

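The top view is now hidden by the arm. In the scene view the shuttle has advanced, the print stands, and the roller is just short of the first hump. I'll measure travel from the scene depth, comparing against the first picture.

```bash
cat > tr.py <<'E'
from h import *
import sys
p=camera_params("scene");u=np.array([.0672,.9977]);l=np.array([.9977,-.0672])
def edge(f):
    C=cloud(p,f["d"])*1000;q=C[...,:2]-[514.5,-182.1];s=q@u;y=q@l;z=C[...,2]
    o=[]  # +y upright face: points 38..60 mm high
    m=(z>38)&(z<62)&(abs(y)<45)&(s>-20)&(s<250)
    v=s[m];h,e=np.histogram(v,np.arange(-20,250,1));k=e[h.argmax()]
    t=v[abs(v-k)<4];return np.median(t),len(t)
a=edge(np.load("scene0.npz"))
if len(sys.argv)>1:
    im,d=read_camera("scene");n=sys.argv[1];np.savez(f"scene{n}.npz",im=im,d=d)
    cv2.imwrite(f"pics/s{n}.png",cv2.resize(im[130:280,150:360],None,fx=3.6,fy=3.6,interpolation=cv2.INTER_CUBIC)[:,:,::-1])
    b=edge(np.load(f"scene{n}.npz"))
else: b=edge(np.load("scene2.npz")); print("pic1",edge(np.load("scene1.npz")))
print(a,b,"travel",b[0]-a[0])
E
python3 tr.py
```

```text
pic1 (np.float64(57.60127248236439), 203)
(np.float64(49.47633020388801), 195) (np.float64(88.96070059940755), 194) travel 39.484370395519534
```

Call:
{"fn": "step_arm", "kwargs": {
  "moves": [
    [[0, 0.15, 0], [0, 0, 0]],
    [[0, 0.2, 0], [0, 0, 0]],
    [[0, 0.2, 0], [0, 0, 0]],
    [[0, 0.15, 0], [0, 0, 0]],
    [[0, 0.1, 0], [0, 0, 0]],
    [[0, 0.1, 0], [0, 0, 0]],
    [[0, 0.05, 0], [0, 0, 0]],
    [[0, 0.05, 0], [0, 0, 0]]
  ]
}}

```text
time_s: 7.3
position: [0.5138, -0.1873, 0.0423]
orientation: [0.035, 0.999, 0.0, -0.0]
ft_force: [1.1, -0.1, 0.1]
gripper_width: 0.0002
gripper_force: 0.7
```

Call:
{"fn": "step_arm", "kwargs": {
  "moves": [
    [[0, 0.05, 0], [0, 0, 0]],
    [[0, 0.05, 0], [0, 0, 0]],
    [[0, 0.05, 0], [0, 0, 0]],
    [[0, 0.05, 0], [0, 0, 0]],
    [[0, 0.05, 0], [0, 0, 0]],
    [[0, 0.05, 0], [0, 0, 0]],
    [[0, 0.05, 0], [0, 0, 0]],
    [[0, 0.05, 0], [0, 0, 0]]
  ]
}}

```text
time_s: 8.3
position: [0.5143, -0.1798, 0.0423]
orientation: [0.035, 0.999, -0.0, -0.0]
ft_force: [1.4, -5.6, -2.1]
gripper_width: 0.0
gripper_force: 2.8
```

```bash
python3 g.py; python3 tr.py 3
```

```text
t 8.3 pos [ 514.3 -179.8   42.3] tool-delta to prepos /20mm [-0.03 -4.61  0.02] yaw err deg -0.17694306934917847 tilt [-0.    -0.001 -1.   ]
along u from face 52.3 lateral -0.4 F [ 1.39 -5.6  -2.09] w 1.61508082857315e-05
(np.float64(49.47633020388801), 195) (np.float64(115.85140945025532), 193) travel 66.3750792463673
```

The roller is on the hump ramp at 5.6 N, as predicted. Creeping on.

Call:
{"fn": "step_arm", "kwargs": {
  "moves": [
    [[0, 0.04, 0], [0, 0, 0]],
    [[0, 0.04, 0], [0, 0, 0]],
    [[0, 0.04, 0], [0, 0, 0]],
    [[0, 0.04, 0], [0, 0, 0]],
    [[0, 0.04, 0], [0, 0, 0]],
    [[0, 0.04, 0], [0, 0, 0]],
    [[0, 0.04, 0], [0, 0, 0]],
    [[0, 0.04, 0], [0, 0, 0]]
  ]
}}

```text
time_s: 9.35
position: [0.5147, -0.1741, 0.0423]
orientation: [0.035, 0.999, -0.001, -0.0]
ft_force: [2.3, -7.2, -2.2]
gripper_width: -0.0001
gripper_force: 3.4
```

```bash
python3 g.py; python3 tr.py 4
```

```text
t 9.35 pos [ 514.7 -174.1   42.3] tool-delta to prepos /20mm [-0.03 -4.9   0.02] yaw err deg -0.2069948326372355 tilt [-0.    -0.002 -1.   ]
along u from face 58.0 lateral -0.3 F [ 2.25 -7.25 -2.22] w -0.0001112309344428794
(np.float64(49.47633020388801), 195) (np.float64(121.54320686102344), 202) travel 72.06687665713542
```

Call:
{"fn": "step_arm", "kwargs": {
  "moves": [
    [[0, 0.03, 0], [0, 0, 0]],
    [[0, 0.03, 0], [0, 0, 0]],
    [[0, 0.03, 0], [0, 0, 0]],
    [[0, 0.03, 0], [0, 0, 0]],
    [[0, 0.03, 0], [0, 0, 0]],
    [[0, 0.02, 0], [0, 0, 0]],
    [[0, 0, 0], [0, 0, 0]],
    [[0, 0, 0], [0, 0, 0]]
  ]
}}

```text
time_s: 10.4
position: [0.515, -0.1695, 0.0423]
orientation: [0.035, 0.999, 0.0, -0.0]
ft_force: [1.8, -3.2, -1.3]
gripper_width: -0.0005
gripper_force: 1.5
```

```bash
python3 g.py; python3 tr.py 5
```

```text
t 10.4 pos [ 515.  -169.5   42.3] tool-delta to prepos /20mm [-0.03 -5.13  0.01] yaw err deg -0.16623635564954498 tilt [-0.  0. -1.]
along u from face 62.6 lateral -0.3 F [ 1.76 -3.22 -1.35] w -0.00045088244019854195
(np.float64(49.47633020388801), 195) (np.float64(126.32273899046442), 198) travel 76.8464087865764
```

Call:
{"fn": "step_arm", "kwargs": {
  "moves": [
    [[0, 0.03, 0], [0, 0, 0]],
    [[0, 0.03, 0], [0, 0, 0]],
    [[0, 0.03, 0], [0, 0, 0]],
    [[0, 0.03, 0], [0, 0, 0]],
    [[0, 0, 0], [0, 0, 0]],
    [[0, 0, 0], [0, 0, 0]],
    [[0, 0, 0], [0, 0, 0]],
    [[0, 0, 0], [0, 0, 0]]
  ]
}}

```text
time_s: 11.45
position: [0.5152, -0.1671, 0.0423]
orientation: [0.035, 0.999, 0.0, -0.0]
ft_force: [-0.2, 0.2, 0.2]
gripper_width: 0.0001
gripper_force: 0.0
```

```bash
python3 g.py; python3 tr.py 6
```

```text
t 11.45 pos [ 515.2 -167.1   42.3] tool-delta to prepos /20mm [-0.03 -5.25  0.01] yaw err deg -0.16701569679653971 tilt [-0.  0. -1.]
along u from face 65.0 lateral -0.3 F [-0.19  0.15  0.17] w 7.222849352688235e-05
(np.float64(49.47633020388801), 195) (np.float64(129.0806508438552), 195) travel 79.6043206399672
```

View pics/s6.png

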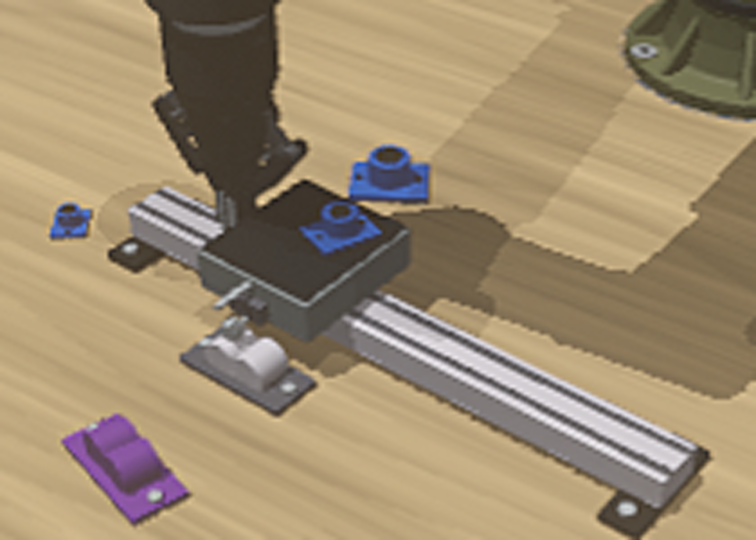

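The roller sits on the first crest at about (238,330) in the crop, the force is gone, and the print stands. I'll nudge a little further so the spring takes it.

Call:
{"fn": "step_arm", "kwargs": {
  "moves": [
    [[0, 0.03, 0], [0, 0, 0]],
    [[0, 0.03, 0], [0, 0, 0]],
    [[0, 0.03, 0], [0, 0, 0]],
    [[0, 0.03, 0], [0, 0, 0]],
    [[0, 0, 0], [0, 0, 0]],
    [[0, 0, 0], [0, 0, 0]],
    [[0, 0, 0], [0, 0, 0]],
    [[0, 0, 0], [0, 0, 0]]
  ]
}}

```text
time_s: 12.5
position: [0.5153, -0.1649, 0.0423]
orientation: [0.035, 0.999, 0.0, -0.0]
ft_force: [0.4, 0.1, 0.7]
gripper_width: -0.0001
gripper_force: 0.0
```

```bash
python3 g.py; python3 tr.py 7
```

```text
t 12.5 pos [ 515.3 -164.9   42.3] tool-delta to prepos /20mm [-0.03 -5.36  0.01] yaw err deg -0.17454730371932214 tilt [-0.  0. -1.]
along u from face 67.2 lateral -0.3 F [0.39 0.06 0.69] w -0.00011285745597500014
(np.float64(49.47633020388801), 195) (np.float64(139.8352152454837), 190) travel 90.3588850415957
```

It clicked in: the travel jumped from 80 to 90 mm on its own, with no contact. Backing away.

Call:
{"fn": "step_arm", "kwargs": {
  "moves": [
    [[0, -0.3, 0], [0, 0, 0]],
    [[0, -0.6, 0], [0, 0, 0]],
    [[0, -0.8, 0], [0, 0, 0]],
    [[0, -0.8, -0.3], [0, 0, 0]],
    [[0, -0.8, -0.8], [0, 0, 0]],
    [[0, -0.8, -1], [0, 0, 0]],
    [[0, -0.8, -1], [0, 0, 0]],
    [[0, -0.8, -1], [0, 0, 0]]
  ]
}}

```text
time_s: 13.55
position: [0.5074, -0.2801, 0.1264]
orientation: [0.035, 0.999, -0.0, 0.001]
ft_force: [1.3, 0.5, 0.9]
gripper_width: -0.0002
gripper_force: 0.0
```

Call:
{"fn": "step_arm", "kwargs": {
  "moves": [
    [[1, -1, -0.5], [0, 0, 0]],
    [[1, -1, -0.5], [0, 0, 0]],
    [[1, -1, -0.5], [0, 0, 0]],
    [[1, -1, 0], [0, 0, 0]],
    [[1, -1, 0], [0, 0, 0]],
    [[1, -1, 0], [0, 0, 0]],
    [[1, -1, 0], [0, 0, 0]],
    [[0.5, -0.5, 0], [0, 0, 0]]
  ]
}}

```text
time_s: 14.55
position: [0.3461, -0.4192, 0.1556]
orientation: [0.036, 0.999, -0.0, 0.001]
ft_force: [0.5, 0.2, 0.4]
gripper_width: 0.0001
gripper_force: 0.0
```

```bash
python3 tr.py 8; python3 l.py 9; python3 - <<'E'
from h import *
p=camera_params("top");f=np.load("top9.npz");d=f["d"];z=cloud(p,d)[...,2]
m=(z>.052)&(z<.1);m[:165]=0;m[250:]=0;m[:,:230]=0;m[:,440:]=0
m=cv2.morphologyEx(m.astype(np.uint8),cv2.MORPH_OPEN,np.ones((3,3)))
c=max(cv2.findContours(m,0,2)[0],key=cv2.contourArea)
r=cv2.minAreaRect((onplane(p,c.reshape(-1,2),.068)[:,:2]*1000).astype(np.float32));print(r,np.dot(r[0],[.0672,.9977]),"notch -59.4")
E
```

```text
(np.float64(49.47633020388801), 195) (np.float64(140.03986727047487), 196) travel 90.56353706658686
front edge s -13.5 centre -63.5 target -59.4
((520.0901489257812, -93.44456481933594), (100.79373168945312, 111.68899536132812), 85.99040222167969) -58.27958431243896 notch -59.4
```

View pics/t9.png

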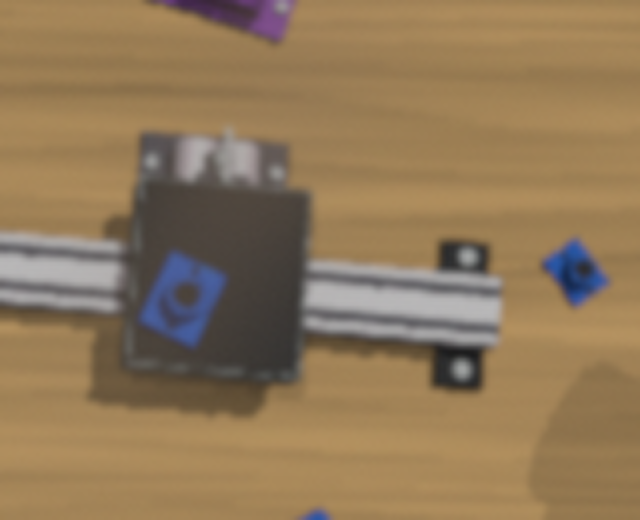

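View pics/s9.png

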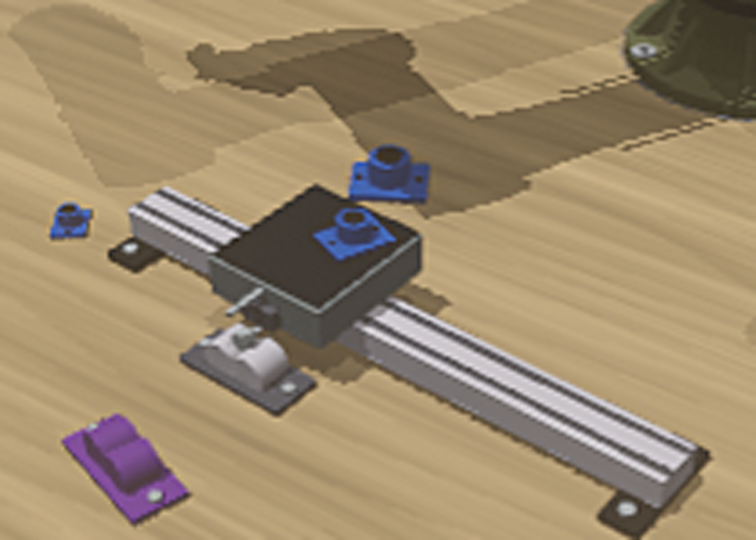

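The top view shows the pointer at (228,155) over the valley between the humps. The scene view shows the roller down between the crests at (250,337) with the print upright. The arm is clear, so I'm handing in.

```bash
python3 -c "
from station import *
print(job_done())"
```

```text
the job is handed in; nothing more can be done
None
```

The shuttle rests with its roller in the steel notch, about 1 mm off by my measurement (3 mm allowed), the blue part is still upright, the arm is clear, and the job is handed in (no verdict was returned).

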